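# Sort the parts of a stripped computer and nest the pots

### The job

Tidy the bench after stripping the computer: lay the loose cooling fan in the tray that already holds fans and both loose heat sinks in the tray that already holds a heat sink, each lying flat on the tray's floor, the same side up as it lies now. Nest the three empty steel pots, largest to smallest: the middle pot standing upright inside the wide dish and the narrow tall pot upright inside the middle one. Leave the small bottle standing where it is.

Things in the scene. Friction and masses are not known exactly. Their poses are not given: they have to be found in the camera images.
- fan_center (a point): the loose square black cooling fan lying on the table, 40 x 40 mm (sides along its x and y) and 20 mm high, with a round hub and blades; this point is its centre, 10 mm above its underside
- sink_a_center (a point): one of two identical loose bare-aluminium heat sinks lying on the table, fins up: 45 mm long along its x (the fins run this way), 30 mm wide along its y, 22 mm high; this point is its centre, 11 mm above its underside
- sink_b_center (a point): one of two identical loose bare-aluminium heat sinks lying on the table, fins up: 45 mm long along its x (the fins run this way), 30 mm wide along its y, 22 mm high; this point is its centre, 11 mm above its underside
- mid_pot_center (a point): the middle pot: a plain round open steel pot with straight sides, wall 3 mm, bottom 4 mm thick, standing loose on the table; 62 mm across outside (56 mm inside), 52 mm high; this point is its centre, 26 mm above its underside, z along its axis
- small_pot_center (a point): the narrow pot, the tallest: a plain round open steel pot with straight sides, wall 3 mm, bottom 4 mm thick, standing loose on the table; 38 mm across outside, 75 mm high; this point is its centre, 37.5 mm above its underside, z along its axis
- dish: the wide low dish, largest of the three steel pots: round, open, straight sides, 88 mm across outside, 82 mm inside, 30 mm high, bottom 4 mm thick, fixed to the table; origin at the centre of its underside
- fan_tray: the fan tray: an open cream printed-plastic tray, 190 mm long (its x) by 120 mm wide (its y) and 14 mm high, walls and floor 3 mm thick, fixed to the table; origin at the centre of its underside. Two black fans of the same kind are fixed in it on its middle line (y = 0), centred at x = +62 mm and x = +6 mm; the rest, from about x = -14 mm to the end wall at -92 mm, is free
- sink_tray: the heat-sink tray: an open cream printed-plastic tray, 190 mm long (its x) by 120 mm wide (its y) and 14 mm high, walls and floor 3 mm thick, fixed to the table; origin at the centre of its underside. One heat sink of the same kind is fixed in it on its middle line (y = 0), centred at x = +62 mm, lying along x; the rest, from about x = +39 mm to the end wall at -92 mm, is free
- bottle: a small closed blue bottle with a white cap, 40 mm across and 70 mm high, standing loose among the parts, to be left alone; origin at the centre of its underside
Mind the look-alikes: they are no part of the job. What is shaped like the part that bears fan_center but orange is not meant.

How it is judged:
At the end, for the whole second after the job is handed in: Fan in the fan tray, both heat sinks in the heat-sink tray, on its floor (within 4 mm), right way up; middle pot on the dish's bottom and narrow pot on the middle pot's bottom (within 5 mm; 14 and 13 mm off centre at most); all level within 0.12 rad, released and at rest (x of fan_center in the frame of fan_tray between -0.092 and 0.092 m and y of fan_center in the frame of fan_tray between -0.057 and 0.057 m and z of fan_center in the frame of fan_tray between 0.008 and 0.017 m and angle between each of fan_center, sink_a_center, sink_b_center, mid_pot_center, small_pot_center's own z axis and vertical below 0.12 rad and x of sink_a_center in the frame of sink_tray between -0.092 and 0.092 m and y of sink_a_center in the frame of sink_tray between -0.057 and 0.057 m and z of sink_a_center in the frame of sink_tray between 0.008 and 0.018 m and x of sink_b_center in the frame of sink_tray between -0.092 and 0.092 m and y of sink_b_center in the frame of sink_tray between -0.057 and 0.057 m and z of sink_b_center in the frame of sink_tray between 0.008 and 0.018 m and horizontal distance between mid_pot_center and dish below 0.014 m and z of mid_pot_center in the frame of dish between 0.025 and 0.035 m and horizontal distance between small_pot_center and mid_pot_center below 0.013 m and z of small_pot_center in the frame of dish between 0.0405 and 0.0505 m and linear speed of each of fan, sink_a, sink_b, mid_pot, small_pot below 0.02 m/s and angular speed of each of fan, sink_a, sink_b, mid_pot, small_pot below 0.2 rad/s); the robot touches nothing.
It fails at once if the small bottle is shifted by more than 30 mm or knocked over (distance of bottle from where it was at the start of the episode above 0.03 m or angle between bottle's own z axis and vertical above 0.5 rad).
It also fails if it takes over 125 s, if anything falls off the work surface, if the arm or the gripper's body presses on something with over 40 N, if the wrist force passes 120 N, or if a joint passes its speed limit or range.

### The arm

A 6-joint arm with a two-finger parallel gripper is mounted at the origin on the work surface. World frame = base frame: x ahead of the robot, y to its left, z up, the work surface at z = 0. Lengths are in m, angles in rad, forces in N, time in s.
With the tool pointing down it reaches from about 0.4 to 0.825 m from the base axis. Payload 7 kg.
Tool frame: the origin (TCP) lies midway between the tips of the shut fingers; the grasp point (between the pads) lies 19 mm behind it; z points along the fingers, y is the line along which they close (so a half turn about z gives the same grasp; the last joint's range is limited). The gripper opens to 88 mm and grips with 3 to 60 N. Pads are 19 mm wide; open, the fingers measure 130 mm over their backs; the gripper's body (78 mm by 193 mm) begins 47 mm behind the grasp point.
Start: joints at [1.394, 0.359, 0.012, 0, -1.224, -0.288], TCP at [0.303, 0.603, 0.227] pointing down, gripper open.
Joint ranges: [-3.07, 3.07], [-1.43, 2.12], [-1.02, 1.25], [-3.03, 1.67], [-3.05, -0], [-3.03, 3.03]. Speed limits (rad/s): [2.39, 2.39, 3.01, 3.14, 3.14, 3.14].

### API

Orientations are given as [roll, pitch, yaw] about the fixed x, y, z axes, in that order (R = Rz(yaw) Ry(pitch) Rx(roll)).
In Python, from station import arm gives the robot as it stands.
- The arm moves only by the tool servo_tool, never from a script. Its argument "deltas" is a list of rows, each a list of 7 numbers: the closure, from -1 (fully open) to 1 (shut), then the shift along the tool's x, y, z in mm, then the turn, a rotation vector about the tool's x, y, z in degrees. In form: [[gripper, x, y, z, ax, ay, az], ...]. A call has 1 to 20 rows; each row shifts and turns the commanded pose from where the row before left it, along the tool's axes as they then stand; what a row does not reach is not made up. A row lasts 1/12 s, in which the tool goes at most 41.7 mm and 7.16 degrees, less where a joint would pass 70% of its speed; a pose out of reach is approached as far as the arm can. A call is refused whole if a number of a shift passes 41.7 or a number of a turn 7.16, either way. A call with a gripper value outside its range is refused whole. The fingers move at their own pace and stop on an object; "squeeze" is the grip in N (left out, the last holds). Time passes only in rows, so rows that do not move let the fingers close. It gives the time, the measured TCP pose, the force, the opening and the grip force at its end, in the units of the state.
- arm.get_state(): the state, without advancing time (a new reading comes with each control period).
- arm.grab_frame(name): name is "side" or "top"; returns a dict with "color" (400x640x3 uint8, red, green, blue), "K" (3x3 intrinsics, pixels), "distortion" ([k1, k2, p1, p2, k3] as OpenCV has them; the pictures are not rectified), "position" and "orientation" of the camera in the world. Camera axes: x right, y down, z forward; pixel columns grow to the right and rows downward; lengths in m; the calibration is good to about 2 mm. A picture is of the moment at which its call begins. There is no depth.
- arm.job_done(): hands the job in; it is judged then, once.
Trained networks look in a picture, given as the dict that the camera call returned (one of the last four; its "shot" number tells which), for a name from the list of things; names that differ only in an ending like _2 or _b are one class to them, and where a whole thing is asked for, a point or a joint stands for the part that bears it (a point fixed in the world has none). Each returns a list of dicts, best first, with "conf" (0 to 1); they miss things now and then, are a little off and sometimes report something else, mostly with a low value. They report only what shows in the picture. A call takes as long as a camera call. They do not tell look-alikes from the thing itself.
- arm.recognise(query, picture): "at" ([x, y, z] in m, in the coordinates of the camera as it stood for that picture, good to about 4 mm: the middle of the surface that is visible of it).
The state is a dict: "t": time; "q": joint angles; "qd": joint speeds; "joint_efforts": joint torques, N m; "eef_pos": TCP position; "ee_rot": TCP orientation; "force": force on the tool from outside, world axes, zero at the start; "moment": the same for the moment, N m; "width": finger opening in m; "gripper_force": force on a finger pad.
Only numpy, scipy, OpenCV 4.12 (cv2) and the standard library are available. Lean on these libraries where they do the work, as an engineer would, in place of code of your own. Each camera call takes 0.05 s, during which the arm holds its last target. There are 200 camera calls.

## Working session

There is one attempt and no reset: what is moved stays moved. The work goes in short steps, Python scripts to look and compute and a tool call to move; the robot and the scene stay as the last step left them, time stands still between calls to the robot, and variables do not carry over. Pictures are saved under pics/ and viewed, at most 14 in all, crops included, and the job is handed in when it is done.

Besides the shell and the picture viewer there is one more tool, called in YAML: its name, and indented under it one key for each argument. servo_tool: Moves the arm, as the interface text tells. Its arguments: {"type":"object","properties":{"deltas":{"type":"array","items":{"type":"array","items":{"type":"number"}}},"squeeze":{"type":"number"}},"required":["deltas"]}

```bash
mkdir -p pics
cat > h.py <<'E'
import numpy as np,cv2
from scipy.spatial.transform import Rotation as R
from station import arm
def Rc(p):
    o=np.array(p["orientation"],float)
    return o if o.shape==(3,3) else R.from_euler('xyz',o).as_matrix()
def w(p,at): return Rc(p)@np.array(at)+np.array(p["position"])
def ray(p,uv,z):
    n=cv2.undistortPoints(np.array([[uv]],float),np.array(p["K"]),np.array(p["distortion"]))[0,0]
    d=Rc(p)@np.array([n[0],n[1],1]);o=np.array(p["position"]);return o+d*(z-o[2])/d[2]
def proj(p,X):
    Rm=Rc(p).T;t=-Rm@np.array(p["position"])
    return cv2.projectPoints(np.array(X,float).reshape(-1,1,3),cv2.Rodrigues(Rm)[0],t,np.array(p["K"]),np.array(p["distortion"]))[0].reshape(-1,2)
def save(p,n): cv2.imwrite('pics/'+n+'.png',p["color"][:,:,::-1])
E
python3 - <<'E'
from h import *
for c in ("top","side"):
    p=arm.grab_frame(c); save(p,c+"0"); print(c,p["position"],p["orientation"])
    for q in "fan_center sink_a_center mid_pot_center small_pot_center dish fan_tray sink_tray bottle".split():
        for r in arm.recognise(q,p): print(q,round(r["conf"],2),w(p,r["at"]).round(3),proj(p,w(p,r["at"])).round(0))
s=arm.get_state();print(s["t"],s["eef_pos"],s["ee_rot"],s["width"])
E
```

```text
top [ 0.29873695 -0.0053548   1.20142677] [-2.93607830e+00 -8.70267559e-05 -1.49164055e+00]
fan_center 0.74 [ 0.557 -0.159  0.011] [[389. 197.]]
fan_center 0.64 [ 0.338 -0.179  0.016] [[393. 291.]]
sink_a_center 0.59 [0.552 0.125 0.01 ] [[270. 190.]]
sink_a_center 0.29 [0.443 0.143 0.051] [[256. 232.]]
mid_pot_center 0.74 [ 0.439 -0.16   0.003] [[386. 247.]]
small_pot_center 0.83 [ 0.429 -0.008  0.023] [[322. 245.]]
dish 0.67 [ 0.699 -0.063  0.004] [[352. 139.]]
fan_tray 0.72 [0.485 0.335 0.005] [[180. 211.]]
sink_tray 0.74 [ 0.486 -0.339  0.003] [[463. 233.]]
bottle 0.85 [0.442 0.147 0.049] [[254. 232.]]
side [ 0.15096905 -0.62930629  0.70961177] [-2.2881517   0.01917531 -0.50685139]
fan_center 0.93 [ 0.337 -0.182  0.013] [[299. 302.]]
fan_center 0.85 [ 0.556 -0.163  0.012] [[385. 254.]]
sink_a_center 0.55 [0.544 0.114 0.019] [[318. 184.]]
small_pot_center 0.66 [ 0.422 -0.016  0.049] [[299. 222.]]
small_pot_center 0.25 [ 0.483 -0.342  0.004] [[409. 336.]]
dish 0.71 [ 0.701 -0.06   0.009] [[408. 205.]]
dish 0.55 [0.484 0.334 0.004] [[265. 153.]]
fan_tray 0.61 [0.481 0.331 0.003] [[264. 154.]]
sink_tray 0.69 [ 0.482 -0.342  0.001] [[408. 337.]]
bottle 0.92 [0.445 0.142 0.04 ] [[279. 184.]]
0.9 [0.30255536 0.60337067 0.2266076 ] [-3.14153673e+00  1.14920311e-05 -4.64768416e-01] 0.08740298564675743
```

View pics/top0.png

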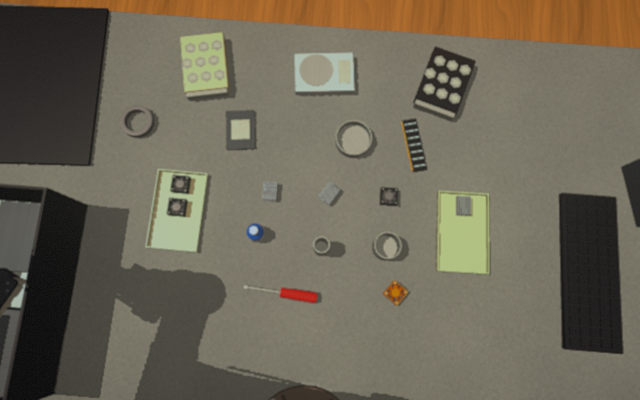

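View pics/side0.png

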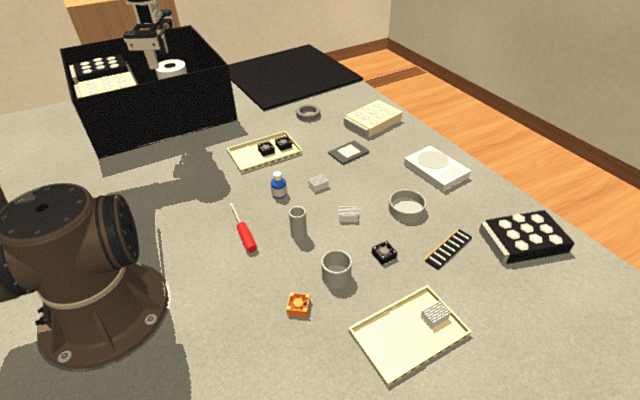

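Top view: fan tray is at left (180,211), sink tray at right (463,233), the loose fan at (389,197), the loose sinks at (270,190) and (330,192), the mid pot at (388,246), the small pot at (321,245), the dish at (354,139) and the orange decoy at (396,292). I'll zoom in for the orientations.

Run:
```python
from h import *
t=cv2.imread('pics/top0.png');s=cv2.imread('pics/side0.png')
a=cv2.resize(t[115:305,230:420],(600,600),interpolation=cv2.INTER_CUBIC)
cv2.imwrite('pics/c1.png',a)
b=cv2.resize(s[160:320,260:460],(800,600)[:2],interpolation=cv2.INTER_CUBIC)
cv2.imwrite('pics/c2.png',cv2.resize(s[165:315,265:465],(800,600),interpolation=cv2.INTER_CUBIC))
p=arm.grab_frame("top")
print(proj(p,[[.3026,.6034,.2266],[.3026,.6034,0]]),p["K"][0])
# min-area rects by brightness
g=cv2.cvtColor(t,cv2.COLOR_BGR2GRAY)
for n,(u,v) in dict(A=(270,190),B=(330,192),F=(389,197)).items():
    big=cv2.resize(g[v-18:v+18,u-18:u+18],None,fx=8,fy=8,interpolation=cv2.INTER_CUBIC)
    print(n,big.min(),big.max(),np.median(big))
```

```text
[[ -4.75876707 274.22122008]
 [ 55.50751197 279.37654992]] [508.47066355   0.         316.09536029]
A 74 149 123.0
B 76 142 125.0
F 38 128 121.0
```

View pics/c1.png

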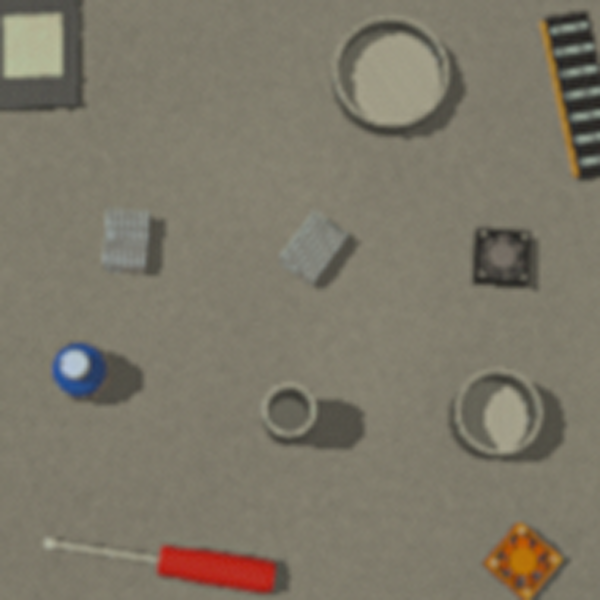

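View pics/c2.png

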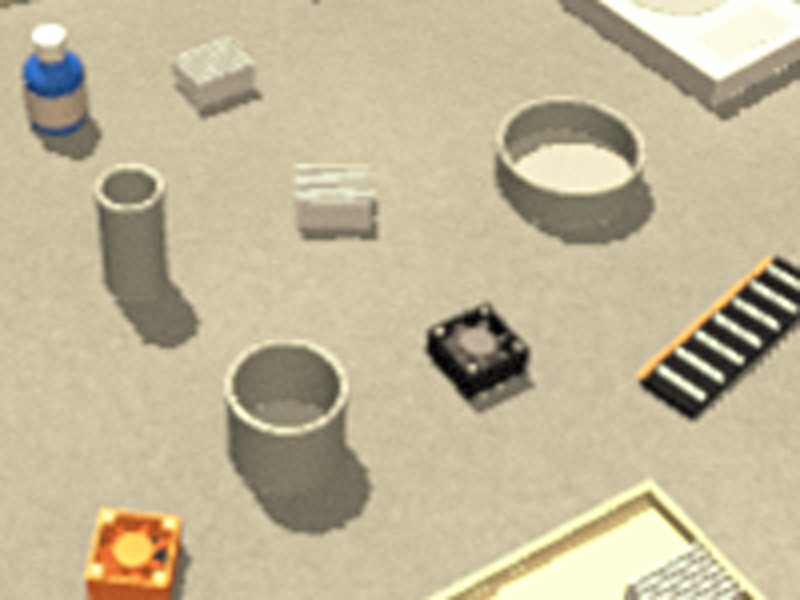

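```bash
cat > fit.py <<'E'
from h import *
from scipy.optimize import minimize
T=arm.grab_frame("top");S=arm.grab_frame("side")
def c1(x,y): return ((x+.5)/3.158-.5+230,(y+.5)/3.158-.5+115)
def c2(x,y): return ((x+.5)/4-.5+265,(y+.5)/4-.5+165)
for n,a,b,z in (("mid",(499,413),(287,387),.052),("small",(289.5,411),(130.5,188.5),.075),("dish",(391,75),(569,147),.03)):
    print(n,ray(T,c1(*a),z).round(4),ray(S,c2(*b),z).round(4))
def box(x,y,a,L,W,H):
    c,s=np.cos(a),np.sin(a)
    return [[x+c*i*L/2-s*j*W/2,y+s*i*L/2+c*j*W/2,k] for i in(-1,1) for j in (-1,1) for k in (0,H)]
def feat(p,fan):
    im=p["color"].astype(float)
    return -im.mean(2) if fan else -(im[:,:,0]-im[:,:,2])
def fit(n,x,y,L,W,H,fan,angs):
    F=[(p,cv2.resize(feat(p,fan),None,fx=4,fy=4,interpolation=cv2.INTER_LINEAR)) for p in (T,S)]
    def cost(v):
        c=0;tot=[]
        for p,f in F:
            h=cv2.convexHull(((proj(p,box(*v,L,W,H))+.5)*4-.5).astype(np.float32))
            u,w_=proj(p,[[x,y,.01]])[0]*4
            sl=(slice(int(w_)-90,int(w_)+90),slice(int(u)-90,int(u)+90))
            m=np.zeros(f.shape,np.uint8);cv2.fillPoly(m,[np.round(h*16).astype(int)],255,lineType=cv2.LINE_AA,shift=4)
            mm=m[sl]/255.;ff=f[sl]
            c-=np.corrcoef(mm.ravel(),ff.ravel())[0,1]
        return c
    best=min((minimize(cost,[x,y,a],method="Nelder-Mead",options=dict(initial_simplex=[[x,y,a],[x+.006,y,a],[x,y+.006,a],[x,y,a+.15]],xatol=1e-4,fatol=1e-5)) for a in angs),key=lambda r:r.fun)
    print(n,best.x[:2].round(4),"yaw",np.degrees(best.x[2]).round(1),"score",round(best.fun/-2,3)); return best.x
if __name__=="__main__":
    an=np.radians(np.arange(0,180,30))
    fit("A",.552,.12,.045,.03,.022,0,an)
    fit("B",.548,-.02,.045,.03,.022,0,an)
    fit("F",.557,-.159,.04,.04,.02,1,an[:3])
E
python3 fit.py
python3 - <<'E'
from h import *
p=arm.grab_frame("top")
# tray outlines check
for u in [(158,170),(208,173),(198,251),(147,247),(438,191),(489,195),(488,274),(438,271)]: print(u,ray(p,u,.014).round(3))
for r in arm.recognise("fan_center",p): print(r["conf"],w(p,r["at"]).round(3))
E
```

```text
mid [ 0.4363 -0.157   0.052 ] [ 0.4362 -0.1581  0.052 ]
small [ 0.4233 -0.0072  0.075 ] [ 0.4236 -0.009   0.075 ]
dish [ 0.6904 -0.0647  0.03  ] [ 0.6899 -0.0663  0.03  ]
A [0.549  0.1248] yaw 2.9 score 0.791
B [ 0.5523 -0.0206] yaw 151.0 score 0.823
F [ 0.5583 -0.1591] yaw 0.2 score 0.867
(158, 170) [0.579 0.399 0.014]
(208, 173) [0.581 0.278 0.014]
(198, 251) [0.393 0.278 0.014]
(147, 247) [0.393 0.398 0.014]
(438, 191) [ 0.581 -0.275  0.014]
(489, 195) [ 0.58  -0.397  0.014]
(488, 274) [ 0.393 -0.396  0.014]
(438, 271) [ 0.391 -0.281  0.014]
0.67 [ 0.559 -0.16   0.013]
0.53 [ 0.338 -0.179  0.017]
```

```bash
cat >> h.py <<'E'
def go(x,y,z,yaw=None):
    """remaining motion: turn about tool z (deg) first, then shift in the turned tool frame (mm)"""
    s=arm.get_state();y0=np.degrees(s["ee_rot"][2]);yaw=y0 if yaw is None else yaw
    az=-((yaw-y0+90)%180-90);r=np.radians(y0-az);d=(np.array([x,y,z])-s["eef_pos"])*1000
    c,n=np.cos(r),np.sin(r)
    print("t",round(s["t"],1),"az",round(az,1),"shift",(d@np.array([[c,n,0],[n,-c,0],[0,0,-1]]).T).round(1))
E
python3 - <<'E'
from fit import *
out=[]
for p,n in ((T,"t"),(S,"s")):
    im=p["color"][:,:,::-1].copy();im=cv2.resize(im,None,fx=6,fy=6,interpolation=cv2.INTER_CUBIC)
    for x,y,a,L,W,H in ((.549,.1248,2.9,.045,.03,.022),(.5523,-.0206,151,.045,.03,.022)):
        b=((proj(p,box(x,y,np.radians(a),L,W,H))+.5)*6-.5).astype(int)
        for i,j in ((1,3),(3,7),(7,5),(5,1),(0,1),(2,3),(4,5),(6,7)): cv2.line(im,tuple(map(int,b[i])),tuple(map(int,b[j])),(0,0,255),1)
        u,v=b.mean(0).astype(int);out.append(im[v-140:v+140,u-190:u+190])
cv2.imwrite('pics/ov.png',np.vstack([np.hstack(out[:2]),np.hstack(out[2:])]))
E
```

```text
mid [ 0.4363 -0.157   0.052 ] [ 0.4362 -0.1581  0.052 ]
small [ 0.4233 -0.0072  0.075 ] [ 0.4236 -0.009   0.075 ]
dish [ 0.6904 -0.0647  0.03  ] [ 0.6899 -0.0663  0.03  ]
```

View pics/ov.png

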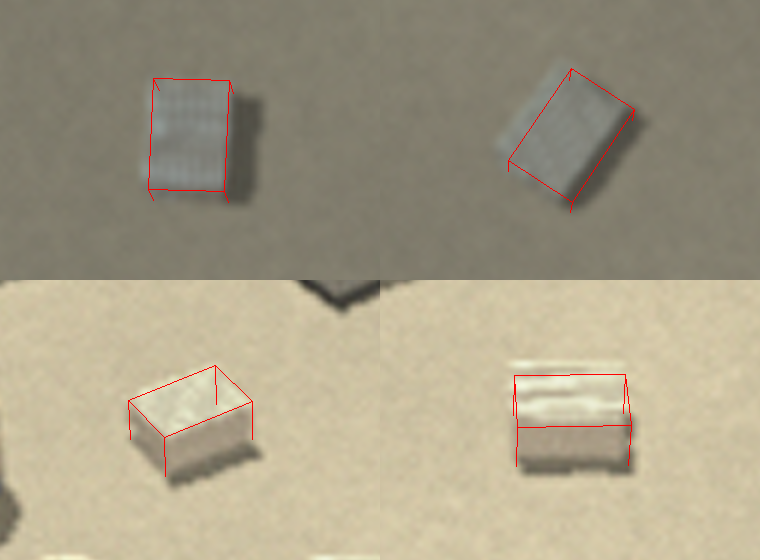

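servo_tool:
  deltas:
    - [-1,0,0,-20,0,0,-5.9]
    - [-1,0,0,-20,0,0,-5.9]
    - [-1,0,0,-20,0,0,-5.9]
    - [-1,0,0,-20,0,0,-5.9]
    - [-1,0,0,-20,0,0,-5.9]
    - [-1,14.8,32.7,0,0,0,0]
    - [-1,14.8,32.7,0,0,0,0]
    - [-1,14.8,32.7,0,0,0,0]
    - [-1,14.8,32.7,0,0,0,0]
    - [-1,14.8,32.7,0,0,0,0]
    - [-1,14.8,32.7,0,0,0,0]
    - [-1,14.8,32.7,0,0,0,0]
    - [-1,14.8,32.7,0,0,0,0]
    - [-1,14.8,32.7,0,0,0,0]
    - [-1,14.8,32.7,0,0,0,0]
    - [-1,14.8,32.7,0,0,0,0]
    - [-1,14.8,32.7,0,0,0,0]
    - [-1,14.8,32.7,0,0,0,0]
    - [-1,14.8,32.7,0,0,0,0]
    - [-1,14.8,32.7,0,0,0,0]
  squeeze: 20

```text
t: 2.92
eef_pos: [0.5493, 0.1229, 0.3269]
ee_rot: [-3.141, -0.001, 0.05]
force: [0.0, 1.1, -0.0]
width: 0.0877
gripper_force: 0.0
```

```bash
python3 -c "
from h import *
go(.549,.1248,.16,2.9);go(.549,.1248,.005,2.9)"
```

```text
t 2.9 az -0.0 shift [ -0.2  -1.9 166.9]
t 2.9 az -0.0 shift [-2.000e-01 -1.900e+00  3.219e+02]
```

The overlay shows both fits pulled about 3 mm toward the shadow (right in the top view). I correct to A ≈ (0.549, 0.128) and B ≈ (0.554, -0.017) with yaw ≈ -32°.

servo_tool:
  deltas:
    - [-1,0,-2.5,37,0,0,0]
    - [-1,0,-2.5,37,0,0,0]
    - [-1,0,0,37,0,0,0]
    - [-1,0,0,37,0,0,0]
    - [-1,0,0,37,0,0,0]
    - [-1,0,0,37,0,0,0]
    - [-1,0,0,37,0,0,0]
    - [-1,0,0,25,0,0,0]
    - [-1,0,0,18,0,0,0]
    - [-1,0,0,12,0,0,0]
    - [-1,0,0,8,0,0,0]
    - [-1,0,0,0,0,0,0]
    - [0.3,0,0,0,0,0,0]
    - [1,0,0,0,0,0,0]
    - [1,0,0,0,0,0,0]
    - [1,0,0,0,0,0,0]
    - [1,0,0,0,0,0,0]
    - [1,0,0,0,0,0,0]
    - [1,0,0,0,0,0,0]
  squeeze: 20

```text
t: 4.5
eef_pos: [0.5487, 0.1297, 0.0048]
ee_rot: [-3.141, -0.0, 0.05]
force: [0.2, 0.1, -0.5]
width: 0.0465
gripper_force: 0.0
```

servo_tool:
  deltas:
    - [1,0,0,0,0,0,0]
    - [1,0,0,0,0,0,0]
    - [1,0,0,0,0,0,0]
    - [1,0,0,0,0,0,0]
    - [1,0,0,0,0,0,0]
    - [1,0,0,0,0,0,0]

```text
t: 5.0
eef_pos: [0.5486, 0.1295, 0.0046]
ee_rot: [3.141, 0.0, 0.05]
force: [-0.2, -0.8, 1.4]
width: 0.0298
gripper_force: 20.0
```

servo_tool:
  deltas:
    - [1,0,0,-15,0,0,0]
    - [1,0,0,-35,0,0,0]
    - [1,0,0,-35,0,0,0]
    - [1,0,0,-35,0,0,2.9]
    - [1,-8,32,0,0,0,0]
    - [1,-8,32,0,0,0,0]
    - [1,-8,32,0,0,0,0]
    - [1,-8,32,0,0,0,0]
    - [1,-8,32,0,0,0,0]
    - [1,-8,32,0,0,0,0]
    - [1,-8,32,0,0,0,0]
    - [1,-8,32,0,0,0,0]
    - [1,-8,32,0,0,0,0]
    - [1,-8,32,0,0,0,0]
    - [1,-8,32,0,0,0,0]
    - [1,-8,32,0,0,0,0]
    - [1,-8,32,0,0,0,0]
    - [1,-8,32,0,0,0,0]
    - [1,-6,18,0,0,0,0]
    - [1,0,0,0,0,0,0]

```text
t: 6.67
eef_pos: [0.429, -0.339, 0.124]
ee_rot: [-3.141, 0.001, -0.004]
force: [0.4, 0.2, 0.9]
width: 0.0298
gripper_force: 20.0
```

```bash
python3 -c "
from h import *
go(.431,-.337,.009,0);print(arm.get_state()['width'])"
```

```text
t 6.7 az -0.2 shift [  2.  -2. 115.]
0.02980366531931436
```

servo_tool:
  deltas:
    - [1,1,-1,35,0,0,0]
    - [1,1,-1,35,0,0,0]
    - [1,0,0,22,0,0,0]
    - [1,0,0,12,0,0,0]
    - [1,0,0,8,0,0,0]
    - [1,0,0,4,0,0,0]
    - [1,0,0,0,0,0,0]
    - [0,0,0,0,0,0,0]
    - [0,0,0,0,0,0,0]
    - [0,0,0,0,0,0,0]
    - [0,0,0,0,0,0,0]
    - [0,0,0,-8,0,0,0]
    - [0,0,0,-20,0,0,0]
    - [0,0,0,-35,0,0,0]
    - [-1,0,0,-35,0,0,6.4]
    - [-1,0,0,-20,0,0,6.4]
    - [-1,0,0,0,0,0,6.4]
    - [-1,0,0,0,0,0,6.4]
    - [-1,0,0,0,0,0,6.4]
    - [-1,0,0,0,0,0,0]

```text
t: 8.33
eef_pos: [0.4324, -0.3344, 0.1277]
ee_rot: [-3.141, -0.001, -0.564]
force: [0.7, 0.2, 0.5]
width: 0.0784
gripper_force: 0.0
```

```bash
python3 -c "
from h import *
go(.554,-.017,.005,-32);p=arm.grab_frame('side');save(p,'s1')
import cv2
a=p['color'][150:400,250:500,::-1]
cv2.imwrite('pics/s1c.png',cv2.resize(a,(600,600),interpolation=2))"
```

```text
t 8.3 az -0.3 shift [ -65.1 -333.6  122.7]
```

View pics/s1c.png

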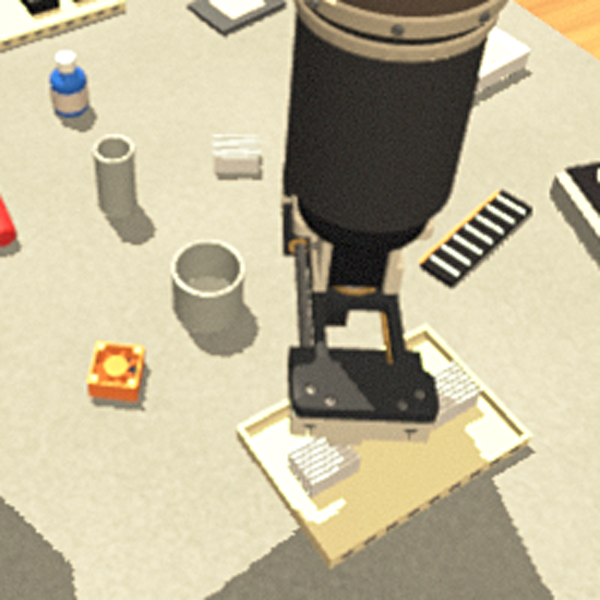

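Sink A lies in the tray at crop (322,460), flat and fins up. Next is B.

servo_tool:
  deltas:
    - [-1,-6,-31,0,0,0,0]
    - [-1,-6,-31,0,0,0,0]
    - [-1,-6,-31,0,0,0,0]
    - [-1,-6,-31,0,0,0,0]
    - [-1,-6,-31,0,0,0,0]
    - [-1,-6,-31,0,0,0,0]
    - [-1,-6,-31,0,0,0,0]
    - [-1,-6,-31,0,0,0,0]
    - [-1,-6,-31,0,0,0,0]
    - [-1,-6,-31,0,0,0,0]
    - [-1,-5,-23,0,0,0,0]
    - [-1,0,0,10,0,0,0]
    - [-1,0,0,35,0,0,0]
    - [-1,0,0,35,0,0,0]
    - [-1,0,0,20,0,0,0]
    - [-1,0,0,12,0,0,0]
    - [-1,0,0,7,0,0,0]
    - [-1,0,0,4,0,0,0]
    - [-1,0,0,0,0,0,0]
    - [1,0,0,0,0,0,0]

```text
t: 10.05
eef_pos: [0.5544, -0.0175, 0.0043]
ee_rot: [-3.141, -0.001, -0.558]
force: [0.0, 0.1, 0.1]
width: 0.0845
gripper_force: 0.0
```

servo_tool:
  deltas:
    - [1,0,0,0,0,0,0]
    - [1,0,0,0,0,0,0]
    - [1,0,0,0,0,0,0]
    - [1,0,0,0,0,0,0]
    - [1,0,0,0,0,0,0]
    - [1,0,0,0,0,0,0]
    - [1,0,0,0,0,0,0]
    - [1,0,0,0,0,0,0]
    - [1,0,0,0,0,0,0]
    - [1,0,0,0,0,0,0]

```text
t: 10.88
eef_pos: [0.5539, -0.0175, 0.0036]
ee_rot: [-3.142, -0.0, -0.559]
force: [0.3, -0.4, 0.2]
width: 0.0301
gripper_force: 20.0
```

servo_tool:
  deltas:
    - [1,0,0,-15,0,0,0]
    - [1,0,0,-35,0,0,0]
    - [1,0,0,-35,0,0,-6.4]
    - [1,0,0,-35,0,0,-6.4]
    - [1,0,0,0,0,0,-6.4]
    - [1,0,0,0,0,0,-6.4]
    - [1,0,0,0,0,0,-6.4]
    - [1,-6,32,0,0,0,0]
    - [1,-6,32,0,0,0,0]
    - [1,-6,32,0,0,0,0]
    - [1,-6,32,0,0,0,0]
    - [1,-6,32,0,0,0,0]
    - [1,-6,32,0,0,0,0]
    - [1,-6,32,0,0,0,0]
    - [1,-6,32,0,0,0,0]
    - [1,-6,32,0,0,0,0]
    - [1,-8,22,0,0,0,0]
    - [1,0,8,0,0,0,0]
    - [1,0,0,0,0,0,0]

```text
t: 12.47
eef_pos: [0.4909, -0.3372, 0.1231]
ee_rot: [-3.142, 0.001, -0.003]
force: [0.1, -0.3, -0.6]
width: 0.0297
gripper_force: 20.0
```

```bash
python3 -c "
from h import *
go(.491,-.337,.0075,0);print(arm.get_state()['width'])"
```

```text
t 12.5 az -0.2 shift [ 1.000e-01 -2.000e-01  1.156e+02]
0.029729242830181718
```

servo_tool:
  deltas:
    - [1,0,0,35,0,0,0]
    - [1,0,0,35,0,0,0]
    - [1,0,0,22,0,0,0]
    - [1,0,0,12,0,0,0]
    - [1,0,0,8,0,0,0]
    - [1,0,0,4,0,0,0]
    - [1,0,0,0,0,0,0]
    - [0,0,0,0,0,0,0]
    - [0,0,0,0,0,0,0]
    - [0,0,0,0,0,0,0]
    - [0,0,0,0,0,0,0]
    - [0,0,0,-8,0,0,0]
    - [0,0,0,-20,0,0,0]
    - [0,0,0,-35,0,0,0]
    - [-1,0,0,-35,0,0,0]
    - [-1,11,-30,0,0,0,0]
    - [-1,11,-30,0,0,0,0]
    - [-1,11,-30,0,0,0,0]
    - [-1,11,-30,0,0,0,0]
    - [-1,11,-30,0,0,0,0]

```text
t: 14.13
eef_pos: [0.5472, -0.1843, 0.1067]
ee_rot: [3.142, -0.001, -0.001]
force: [0.5, 0.0, -0.6]
width: 0.0777
gripper_force: 0.0
```

servo_tool:
  deltas:
    - [-1,12,-29,0,0,0,0]
    - [-1,0,0,30,0,0,0]
    - [-1,0,0,30,0,0,0]
    - [-1,0,0,0,0,0,0]
    - [-1,0,0,0,0,0,0]

```text
t: 14.55
eef_pos: [0.5577, -0.1567, 0.0452]
ee_rot: [3.141, 0.003, -0.0]
force: [0.5, -0.0, 0.9]
width: 0.0875
gripper_force: 0.0
```

```bash
python3 -c "
from h import *
go(.558,-.158,.004,0)"
```

```text
t 14.6 az -0.0 shift [ 0.3  1.3 41.2]
```

servo_tool:
  deltas:
    - [-1,0,1,18,0,0,0]
    - [-1,0,0,12,0,0,0]
    - [-1,0,0,7,0,0,0]
    - [-1,0,0,4,0,0,0]
    - [-1,0,0,0,0,0,0]
    - [1,0,0,0,0,0,0]
    - [1,0,0,0,0,0,0]
    - [1,0,0,0,0,0,0]
    - [1,0,0,0,0,0,0]
    - [1,0,0,0,0,0,0]
    - [1,0,0,0,0,0,0]
    - [1,0,0,0,0,0,0]
    - [1,0,0,0,0,0,0]
    - [1,0,0,0,0,0,0]
    - [1,0,0,0,0,0,0]

```text
t: 15.8
eef_pos: [0.5588, -0.1576, 0.0046]
ee_rot: [3.142, 0.0, -0.0]
force: [-0.3, 0.4, 0.7]
width: 0.0398
gripper_force: 20.0
```

servo_tool:
  deltas:
    - [1,0,0,-15,0,0,0]
    - [1,0,0,-35,0,0,0]
    - [1,0,0,-40,0,0,0]
    - [1,0,0,-40,0,0,0]
    - [1,-8,-31,0,0,0,0]
    - [1,-8,-31,0,0,0,0]
    - [1,-8,-31,0,0,0,0]
    - [1,-8,-31,0,0,0,0]
    - [1,-8,-31,0,0,0,0]
    - [1,-8,-31,0,0,0,0]
    - [1,-8,-31,0,0,0,0]
    - [1,-8,-31,0,0,0,0]
    - [1,-8,-31,0,0,0,0]
    - [1,-8,-31,0,0,0,0]
    - [1,-8,-31,0,0,0,0]
    - [1,-8,-31,0,0,0,0]
    - [1,-8,-31,0,0,0,0]
    - [1,-8,-31,0,0,0,0]
    - [1,-8,-31,0,0,0,0]
    - [1,-9,-31,0,0,0,0]

```text
t: 17.47
eef_pos: [0.4293, 0.34, 0.1346]
ee_rot: [-3.141, -0.0, -0.0]
force: [0.6, 0.7, 0.2]
width: 0.0398
gripper_force: 20.0
```

servo_tool:
  deltas:
    - [1,0,0,10,0,0,0]
    - [1,0,0,0,0,0,0]

```text
t: 17.63
eef_pos: [0.4287, 0.3393, 0.1229]
ee_rot: [3.14, 0.002, 0.002]
force: [-0.8, -1.0, -0.7]
width: 0.04
gripper_force: 20.0
```

```bash
python3 -c "
from h import *
go(.428,.338,.0082,0);print(arm.get_state()['width'])"
```

```text
t 17.6 az 0.1 shift [ -0.7   1.3 114.7]
0.04001092746604632
```

servo_tool:
  deltas:
    - [1,0,1,35,0,0,0]
    - [1,0,0,35,0,0,0]
    - [1,0,0,22,0,0,0]
    - [1,0,0,11,0,0,0]
    - [1,0,0,7,0,0,0]
    - [1,0,0,5,0,0,0]
    - [1,0,0,0,0,0,0]
    - [-0.25,0,0,0,0,0,0]
    - [-0.25,0,0,0,0,0,0]
    - [-0.25,0,0,0,0,0,0]
    - [-0.25,0,0,0,0,0,0]
    - [-0.25,0,0,-8,0,0,0]
    - [-0.25,0,0,-20,0,0,0]
    - [-0.25,0,0,-35,0,0,0]
    - [-1,0,0,-35,0,0,0]
    - [-1,0,0,-40,0,0,0]
    - [-1,0,0,0,0,0,0]

```text
t: 19.05
eef_pos: [0.4331, 0.3408, 0.1565]
ee_rot: [-3.132, -0.009, 0.001]
force: [1.6, 1.4, -0.1]
width: 0.0693
gripper_force: 0.0
```

```bash
python3 -c "
from h import *
go(.436,-.157,.031,0);p=arm.grab_frame('top')
a=p['color'][120:320,110:510,::-1]
cv2.imwrite('pics/t2c.png',cv2.resize(a,(800,400),interpolation=2))"
```

```text
t 19.1 az 0.1 shift [  2.9 497.8 125.5]
```

View pics/t2c.png

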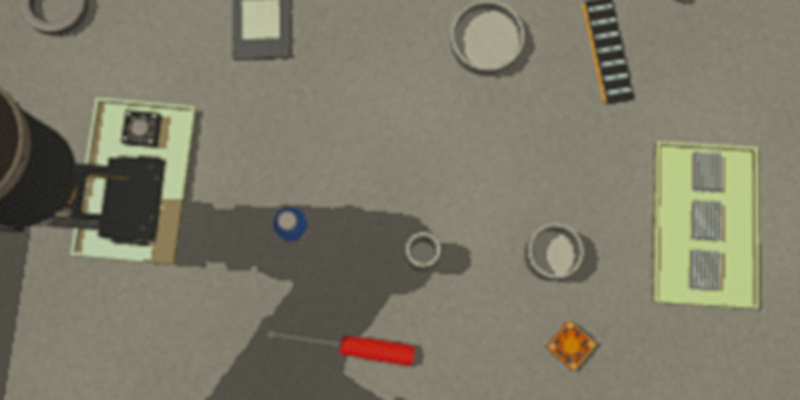

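All three sinks line up in the sink tray at (707,171/220/270). The gripper hides the placed fan, so I'll check it later. Next is the mid pot.

servo_tool:
  deltas:
    - [-1,0,31,0,0,0,0]
    - [-1,0,31,0,0,0,0]
    - [-1,0,31,0,0,0,0]
    - [-1,0,31,0,0,0,0]
    - [-1,0,31,0,0,0,0]
    - [-1,0,31,0,0,0,0]
    - [-1,0,31,0,0,0,0]
    - [-1,0,31,0,0,0,0]
    - [-1,0,31,0,0,0,0]
    - [-1,0,31,0,0,0,0]
    - [-1,0,31,0,0,0,0]
    - [-1,0,31,0,0,0,0]
    - [-1,0,31,0,0,0,0]
    - [-1,0,31,0,0,0,0]
    - [-1,0,31,0,0,0,0]
    - [-1,0,31,0,0,0,0]
    - [-1,0,0,20,0,0,0]
    - [-1,0,0,0,0,0,0]

```text
t: 20.6
eef_pos: [0.4274, -0.1598, 0.125]
ee_rot: [-3.141, 0.004, -0.005]
force: [-1.0, -0.5, 0.0]
width: 0.0872
gripper_force: 0.0
```

```bash
python3 -c "
from h import *
go(.436,-.157,.031,0);p=arm.grab_frame('side')
cv2.imwrite('pics/s2c.png',cv2.resize(p['color'][120:345,200:500,::-1],(800,600),interpolation=2))
p=arm.grab_frame('top')
for r in arm.recognise('fan_center',p): print(r['conf'],w(p,r['at']).round(3))"
```

```text
t 20.6 az -0.3 shift [ 8.6 -2.8 94. ]
0.83 [0.431 0.333 0.014]
0.82 [ 0.337 -0.181  0.017]
```

View pics/s2c.png

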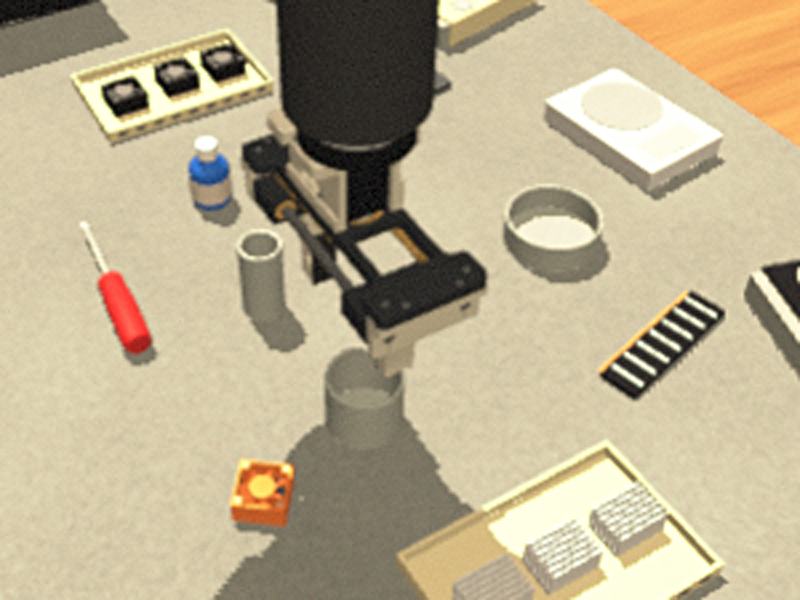

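The fan lies flat in its tray at (126,96). The gripper hovers over the mid pot, so I grasp it near the rim.

servo_tool:
  deltas:
    - [-1,8.5,-2.8,0,0,0,0]
    - [-1,0,0,25,0,0,0]
    - [-1,0,0,25,0,0,0]
    - [-1,0,0,20,0,0,0]
    - [-1,0,0,14,0,0,0]
    - [-1,0,0,7,0,0,0]
    - [-1,0,0,3,0,0,0]
    - [-1,0,0,0,0,0,0]
    - [1,0,0,0,0,0,0]
    - [1,0,0,0,0,0,0]
    - [1,0,0,0,0,0,0]
    - [1,0,0,0,0,0,0]
    - [1,0,0,0,0,0,0]
    - [1,0,0,0,0,0,0]
    - [1,0,0,0,0,0,0]
  squeeze: 25

```text
t: 22.0
eef_pos: [0.4386, -0.1558, 0.0341]
ee_rot: [3.142, -0.001, -0.001]
force: [-0.7, 1.1, 6.5]
width: 0.0602
gripper_force: 25.0
```

```bash
python3 -c "
from h import *
print({k:np.round(v,3) for k,v in arm.get_state().items() if k in('force','moment','width','eef_pos','gripper_force')})
p=arm.grab_frame('side')
cv2.imwrite('pics/s3c.png',cv2.resize(p['color'][210:310,270:403,::-1],(798,600),interpolation=2))"
```

```text
{'eef_pos': array([ 0.439, -0.156,  0.034]), 'force': array([-0.685,  1.09 ,  6.5  ]), 'moment': array([ 0.394,  0.507, -0.013]), 'gripper_force': np.float64(24.997), 'width': np.float64(0.06)}
```

View pics/s3c.png

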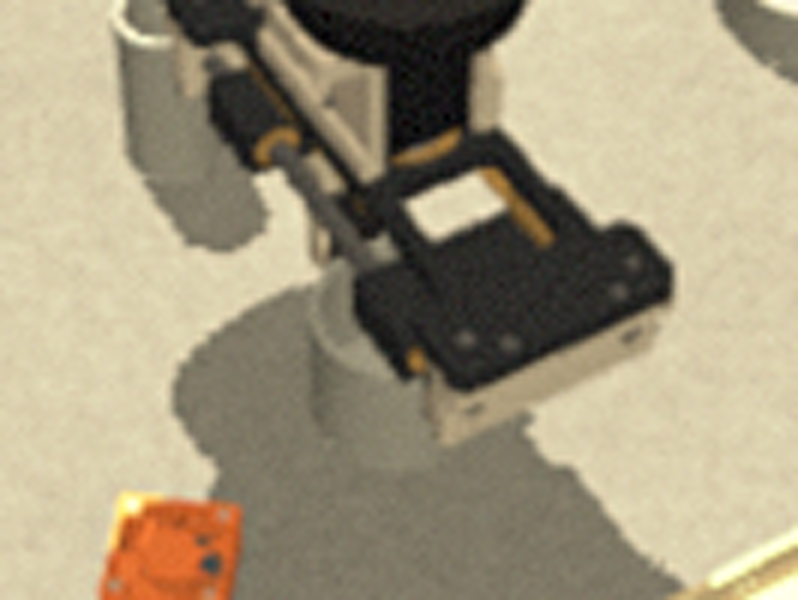

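servo_tool:
  deltas:
    - [1,0,0,-8,0,0,0]
    - [1,0,0,-15,0,0,0]
    - [1,0,0,-30,0,0,0]
    - [1,0,0,-35,0,0,0]
    - [1,0,0,0,0,0,0]

```text
t: 22.47
eef_pos: [0.4418, -0.1561, 0.1278]
ee_rot: [3.141, -0.009, 0.001]
force: [1.1, -0.7, 0.1]
width: 0.0599
gripper_force: 25.0
```

```bash
python3 -c "
from h import *
go(.69,-.0655,.13,0)
p=arm.grab_frame('side');q=arm.grab_frame('top')
a=cv2.resize(p['color'][170:320,270:400,::-1],(390,450),interpolation=2)
b=cv2.resize(q['color'][170:320,320:450,::-1],(390,450),interpolation=2)
cv2.imwrite('pics/s4c.png',np.hstack([a,b]))"
```

```text
t 22.5 az 0.0 shift [248.2 -90.6  -2.2]
```

View pics/s4c.png

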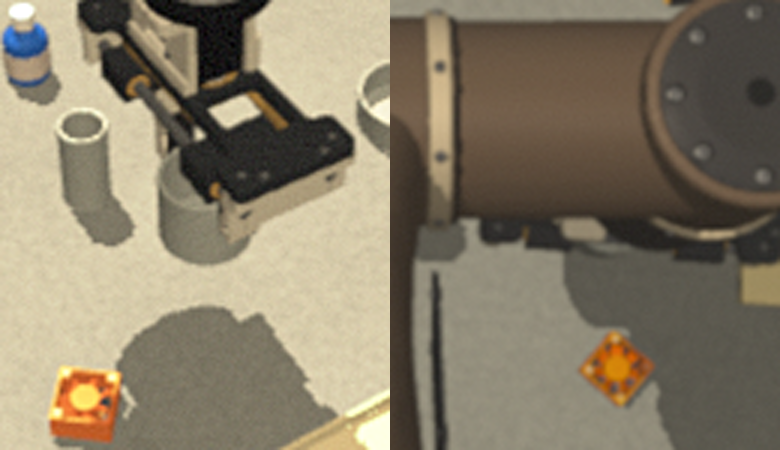

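Run:
```python
from h import *
p=arm.grab_frame('side');im=cv2.resize(p['color'][170:320,270:400,::-1],(520,600),interpolation=2)
outs=[]
a=np.linspace(0,2*np.pi,60)
for dx in(0,-.010):
    o=im.copy()
    for z in(.094,.146):
        P=np.c_[.4418+dx+.031*np.cos(a),-.156+.031*np.sin(a),0*a+z]
        cv2.polylines(o,[((proj(p,P)-[270,170]+.5)*4).astype(int)],True,(0,0,255),1)
    outs.append(o[80:400,100:500])
cv2.imwrite('pics/ov2.png',np.hstack(outs))
```

```text
(no output)
```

View pics/ov2.png

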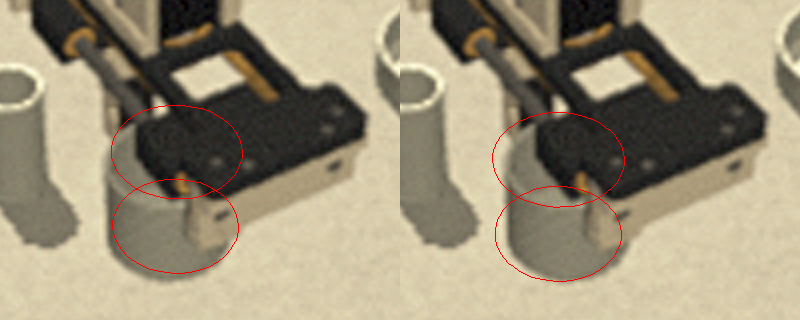

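The pot hangs upright and centred to within about 3 mm. I move it to the dish.

servo_tool:
  deltas:
    - [1,15,-5,0,0,0,0]
    - [1,28,-10,0,0,0,0]
    - [1,28,-10,0,0,0,0]
    - [1,28,-10,0,0,0,0]
    - [1,28,-10,0,0,0,0]
    - [1,28,-10,0,0,0,0]
    - [1,28,-10,0,0,0,0]
    - [1,28,-10,0,0,0,0]
    - [1,28,-10,0,0,0,0]
    - [1,12,-5,0,0,0,0]
    - [1,0,0,15,0,0,0]
    - [1,0,0,15,0,0,0]
    - [1,0,0,0,0,0,0]
    - [1,0,0,0,0,0,0]

```text
t: 23.78
eef_pos: [0.6878, -0.0661, 0.0892]
ee_rot: [3.141, 0.005, -0.001]
force: [0.3, -0.9, 0.6]
width: 0.0604
gripper_force: 25.0
```

Run:
```python
from h import *
go(.693,-.0655,.038,0)
s=arm.get_state();x,y,z=s['eef_pos']
p=arm.grab_frame('side');im=cv2.resize(p['color'][120:270,330:480,::-1],(600,600),interpolation=2)
a=np.linspace(0,2*np.pi,60)
for r,cx,cy,zz in((.031,x-.003,y,z-.036),(.031,x-.003,y,z+.016),(.044,.69,-.0655,.03),(.041,.69,-.0655,.03)):
        P=np.c_[cx+r*np.cos(a),cy+r*np.sin(a),0*a+zz]
        cv2.polylines(im,[((proj(p,P)-[330,120]+.5)*4).astype(int)],True,(0,0,255),1)
cv2.imwrite('pics/ov3.png',im)
```

```text
t 23.8 az -0.0 shift [ 5.2 -0.6 51.2]
```

View pics/ov3.png

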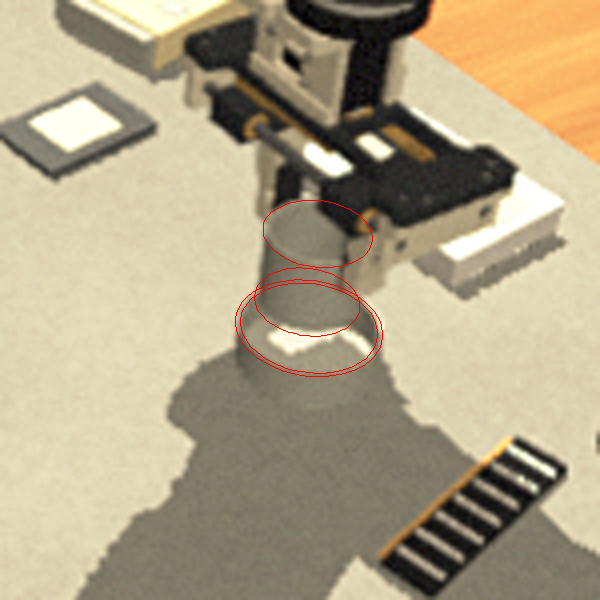

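servo_tool:
  deltas:
    - [1,3,0,10,0,0,0]
    - [1,0,0,12,0,0,0]
    - [1,0,0,12,0,0,0]
    - [1,0,0,8,0,0,0]
    - [1,0,0,4,0,0,0]
    - [1,0,0,2,0,0,0]
    - [1,0,0,0,0,0,0]
    - [1,0,0,0,0,0,0]

```text
t: 24.5
eef_pos: [0.6926, -0.0659, 0.0438]
ee_rot: [3.141, -0.0, -0.0]
force: [0.6, -0.5, 0.0]
width: 0.0602
gripper_force: 25.0
```

servo_tool:
  deltas:
    - [1,0,0,2,0,0,0]
    - [1,0,0,2,0,0,0]
    - [1,0,0,1,0,0,0]
    - [1,0,0,0,0,0,0]

```text
t: 24.83
eef_pos: [0.6922, -0.0658, 0.0384]
ee_rot: [-3.142, 0.0, -0.001]
force: [-0.2, -0.1, -0.6]
width: 0.06
gripper_force: 25.0
```

servo_tool:
  deltas:
    - [1,0,0,1,0,0,0]
    - [1,0,0,1,0,0,0]
    - [1,0,0,0,0,0,0]

```text
t: 25.08
eef_pos: [0.6924, -0.0658, 0.0381]
ee_rot: [3.141, -0.001, -0.0]
force: [-3.8, 0.9, 8.6]
width: 0.0604
gripper_force: 25.0
```

Contact at TCP z 0.038, which is 34 + 4 mm as expected. I release and rise.

servo_tool:
  deltas:
    - [0.0,0,0,-1,0,0,0]
    - [-1,0,0,-1,0,0,0]
    - [-1,0,0,0,0,0,0]
    - [-1,0,0,0,0,0,0]
    - [-1,0,0,-4,0,0,0]
    - [-1,0,0,-10,0,0,0]
    - [-1,0,0,-25,0,0,0]
    - [-1,0,0,-35,0,0,0]
    - [-1,0,0,-35,0,0,0]
    - [-1,-30,-7,0,0,0,0]
    - [-1,-30,-7,0,0,0,0]
    - [-1,-30,-7,0,0,0,0]
    - [-1,-30,-7,0,0,0,0]
    - [-1,-30,-7,0,0,0,0]
    - [-1,-30,-7,0,0,0,0]
    - [-1,-30,-7,0,0,0,0]
    - [-1,-30,-7,0,0,0,0]
    - [-1,-29,-2,0,0,0,0]
    - [-1,0,0,0,0,0,0]
    - [-1,0,0,0,0,0,0]

```text
t: 26.75
eef_pos: [0.4228, -0.0075, 0.149]
ee_rot: [-3.14, -0.003, 0.001]
force: [0.4, 1.0, 0.3]
width: 0.0875
gripper_force: 0.0
```

Run:
```python
from h import *
go(.4234,-.008,.054,0)
p=arm.grab_frame('side');im=cv2.resize(p['color'][150:250,340:480,::-1],(700,500),interpolation=2)
a=np.linspace(0,2*np.pi,60)
for r,cx,cy,zz in((.031,.6915,-.0655,.056),(.044,.69,-.0655,.03)):
        P=np.c_[cx+r*np.cos(a),cy+r*np.sin(a),0*a+zz]
        cv2.polylines(im,[((proj(p,P)-[340,150]+.5)*5).astype(int)],True,(0,0,255),1)
cv2.imwrite('pics/ov4.png',im)
```

```text
t 26.8 az 0.1 shift [ 0.6  0.5 95. ]
```

View pics/ov4.png

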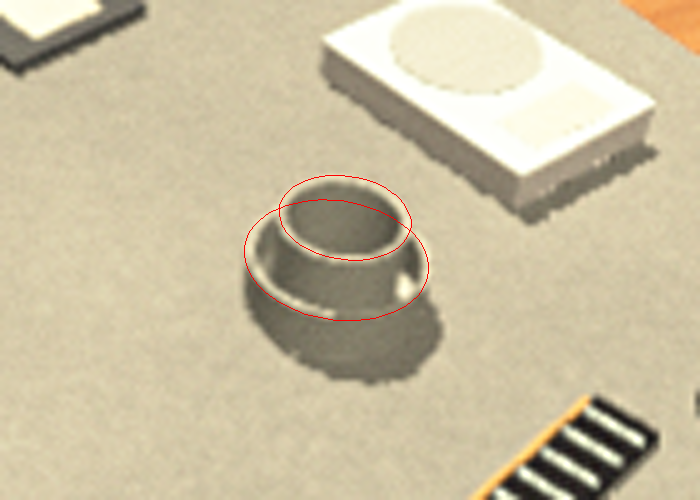

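The mid pot stands level in the dish, with its rim matching the (0.6915, -0.0655) overlay. Next is the small pot.

servo_tool:
  deltas:
    - [-1,0,0,35,0,0,0]
    - [-1,0,0,28,0,0,0]
    - [-1,0,0,18,0,0,0]
    - [-1,0,0,9,0,0,0]
    - [-1,0,0,5,0,0,0]
    - [-1,0,0,0,0,0,0]
    - [1,0,0,0,0,0,0]
    - [1,0,0,0,0,0,0]
    - [1,0,0,0,0,0,0]
    - [1,0,0,0,0,0,0]
    - [1,0,0,0,0,0,0]
    - [1,0,0,0,0,0,0]
    - [1,0,0,0,0,0,0]
    - [1,0,0,0,0,0,0]
    - [1,0,0,0,0,0,0]
    - [1,0,0,0,0,0,0]

```text
t: 28.13
eef_pos: [0.4234, -0.0077, 0.0526]
ee_rot: [-3.142, -0.0, -0.0]
force: [0.5, -0.3, 1.1]
width: 0.0374
gripper_force: 25.0
```

servo_tool:
  deltas:
    - [1,0,0,-8,0,0,0]
    - [1,0,0,-20,0,0,0]
    - [1,0,0,-30,0,0,0]
    - [1,0,0,-30,0,0,0]
    - [1,0,0,-20,0,0,0]
    - [1,14,3,0,0,0,0]
    - [1,28,6,0,0,0,0]
    - [1,28,6,0,0,0,0]
    - [1,28,6,0,0,0,0]
    - [1,28,6,0,0,0,0]
    - [1,28,6,0,0,0,0]
    - [1,28,6,0,0,0,0]
    - [1,28,6,0,0,0,0]
    - [1,28,6,0,0,0,0]
    - [1,20,5,0,0,0,0]
    - [1,10,2,0,0,0,0]
    - [1,0,0,15,0,0,0]
    - [1,0,0,10,0,0,0]
    - [1,0,0,0,0,0,0]
    - [1,0,0,0,0,0,0]

```text
t: 29.8
eef_pos: [0.6903, -0.0659, 0.135]
ee_rot: [3.141, 0.002, -0.0]
force: [0.2, 0.4, 0.1]
width: 0.0368
gripper_force: 25.0
```

Run:
```python
from h import *
go(.6915,-.0655,.061,0)
s=arm.get_state();x,y,z=s['eef_pos']
p=arm.grab_frame('side');im=cv2.resize(p['color'][120:270,330:480,::-1],(600,600),interpolation=2)
a=np.linspace(0,2*np.pi,60)
for r,cx,cy,zz in((.019,x,y,z-.053),(.019,x,y,z+.022),(.031,.6915,-.0655,.056)):
        P=np.c_[cx+r*np.cos(a),cy+r*np.sin(a),0*a+zz]
        cv2.polylines(im,[((proj(p,P)-[330,120]+.5)*4).astype(int)],True,(0,0,255),1)
cv2.imwrite('pics/ov5.png',im)
```

```text
t 29.8 az -0.0 shift [ 1.2 -0.4 74. ]
```

View pics/ov5.png

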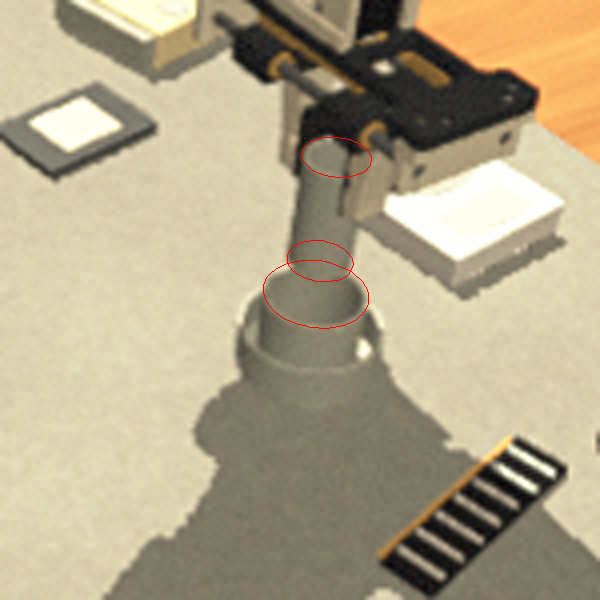

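The small pot hangs upright over the mid pot's mouth and is aligned, so I lower it.

servo_tool:
  deltas:
    - [1,0.5,0,10,0,0,0]
    - [1,0,0,15,0,0,0]
    - [1,0,0,15,0,0,0]
    - [1,0,0,15,0,0,0]
    - [1,0,0,8,0,0,0]
    - [1,0,0,4,0,0,0]
    - [1,0,0,2,0,0,0]
    - [1,0,0,0,0,0,0]
    - [1,0,0,0,0,0,0]

```text
t: 30.6
eef_pos: [0.6924, -0.0658, 0.0674]
ee_rot: [-3.142, -0.001, -0.0]
force: [-0.5, -0.5, 0.1]
width: 0.0372
gripper_force: 25.0
```

servo_tool:
  deltas:
    - [1,0,0,2,0,0,0]
    - [1,0,0,1,0,0,0]
    - [1,0,0,0,0,0,0]

```text
t: 30.85
eef_pos: [0.6918, -0.0658, 0.0637]
ee_rot: [-3.141, -0.0, -0.001]
force: [0.4, -0.2, -0.5]
width: 0.0371
gripper_force: 25.0
```

servo_tool:
  deltas:
    - [1,0,0,1,0,0,0]
    - [1,0,0,1,0,0,0]
    - [1,0,0,1,0,0,0]
    - [1,0,0,0,0,0,0]

```text
t: 31.18
eef_pos: [0.692, -0.0658, 0.0607]
ee_rot: [3.142, -0.0, -0.0]
force: [0.7, -0.5, -0.7]
width: 0.0372
gripper_force: 25.0
```

servo_tool:
  deltas:
    - [1,0,0,0.8,0,0,0]
    - [1,0,0,0,0,0,0]

```text
t: 31.35
eef_pos: [0.6924, -0.0658, 0.0606]
ee_rot: [3.142, -0.001, -0.0]
force: [-1.0, 1.2, 5.0]
width: 0.0368
gripper_force: 25.0
```

Contact at 0.0606, as predicted. I release, rise and check.

servo_tool:
  deltas:
    - [0.0,0,0,-0.5,0,0,0]
    - [-1,0,0,-0.5,0,0,0]
    - [-1,0,0,0,0,0,0]
    - [-1,0,0,0,0,0,0]
    - [-1,0,0,0,0,0,0]
    - [-1,0,0,-4,0,0,0]
    - [-1,0,0,-10,0,0,0]
    - [-1,0,0,-25,0,0,0]
    - [-1,0,0,-35,0,0,0]
    - [-1,0,0,-35,0,0,0]
    - [-1,-30,-20,-10,0,0,0]
    - [-1,-30,-20,-10,0,0,0]
    - [-1,-30,-20,0,0,0,0]
    - [-1,-30,-20,0,0,0,0]
    - [-1,-30,-20,0,0,0,0]
    - [-1,-30,-20,0,0,0,0]
    - [-1,0,0,0,0,0,0]
    - [-1,0,0,0,0,0,0]

```text
t: 32.85
eef_pos: [0.5112, 0.0553, 0.1916]
ee_rot: [-3.14, -0.003, 0.002]
force: [0.7, 0.4, 0.2]
width: 0.0877
gripper_force: 0.0
```

Run:
```python
from h import *
for c in("side","top"):
    p=arm.grab_frame(c)
    for q in "fan_center sink_a_center mid_pot_center small_pot_center bottle".split():
        for r in arm.recognise(q,p): print(c,q,round(r["conf"],2),w(p,r["at"]).round(3))
    # rim edges: small rim predicted pixel, dark/bright profile across it
    a=np.linspace(0,2*np.pi,72,endpoint=False);g=cv2.GaussianBlur(p["color"].mean(2).astype(np.float32),(0,0),.6)
    best=[]
    for z in(.077,.083,.089):
      for dx in np.arange(-.012,.0121,.002):
        for dy in np.arange(-.012,.0121,.002):
            u=proj(p,np.c_[.692+dx+.0175*np.cos(a),-.0658+dy+.0175*np.sin(a),0*a+z]).astype(np.float32)
            best.append((cv2.remap(g,u[None,:,0],u[None,:,1],1).mean(),z,round(dx,3),round(dy,3)))
    print(sorted(best)[-4:])
s=arm.get_state();print(s["t"],s["eef_pos"],s["force"],s["width"])
```

```text
side fan_center 0.56 [ 0.334 -0.186  0.014]
side fan_center 0.46 [0.424 0.329 0.012]
side sink_a_center 0.63 [ 0.429 -0.34   0.018]
side mid_pot_center 0.82 [ 0.677 -0.079  0.039]
side small_pot_center 0.58 [ 0.691 -0.07   0.068]
side bottle 0.88 [0.444 0.138 0.04 ]
[(np.float32(182.46736), 0.089, np.float64(-0.006), np.float64(-0.004)), (np.float32(182.7204), 0.077, np.float64(0.006), np.float64(0.008)), (np.float32(183.9769), 0.083, np.float64(0.0), np.float64(0.002)), (np.float32(184.03024), 0.089, np.float64(-0.004), np.float64(-0.004))]
top fan_center 0.69 [ 0.338 -0.18   0.019]
top sink_a_center 0.77 [ 0.434 -0.336  0.016]
top mid_pot_center 0.84 [ 0.676 -0.064  0.036]
top small_pot_center 0.73 [ 0.695 -0.07   0.052]
top bottle 0.52 [0.441 0.148 0.054]
[(np.float32(144.01256), 0.083, np.float64(0.002), np.float64(0.002)), (np.float32(144.36345), 0.083, np.float64(0.002), np.float64(0.0)), (np.float32(144.62177), 0.089, np.float64(0.0), np.float64(0.002)), (np.float32(145.28586), 0.077, np.float64(0.004), np.float64(0.0))]
33.45 [0.51200286 0.05403495 0.1895519 ] [ 0.13001472  0.68406644 -0.91783223] 0.08800457854846773
```

The small pot's rim is found at z 0.083, within about 2 mm of centre in both views. That means it stands upright on the mid pot's bottom, and the bottle hasn't moved. I hand the job in.

```bash
python3 -c "
from station import arm
print(arm.job_done())"
```

```text
the job is handed in; nothing more can be done
None
```

I handed the job in at about 33 s. By the camera checks, the fan and both heat sinks lie flat in their trays, the three pots are nested upright, and the bottle is where it was; the hand-in returned no verdict.

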